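Key the gold display plate onto its stand

ROBOT

A 6-joint arm with a two-finger parallel gripper is mounted at the origin on the work surface. World frame = base frame: x ahead of the robot, y to its left, z up, the work surface at z = 0. Lengths are in m, angles in degrees, forces in N, time in s.
With the tool pointing down it reaches from about 0.375 to 0.975 m from the base axis. Payload 3.8 kg.
Tool frame: the origin (TCP) lies on the centre line of the jaws, within the pads' length; the fingertips stand 8 mm ahead of it and the grasp point (between the pads) lies 11 mm behind it; z points along the fingers, y is the line along which they close (so a half turn about z gives the same grasp; the last joint's range is limited). The gripper opens to 88 mm and grips with 3 to 60 N. Pads are 18 mm wide; open, the fingers measure 123 mm over their backs; the gripper's body (75 mm by 187 mm) begins 45 mm behind the grasp point.
Start: joints at [-67.832, 15.12, 91.902, -0, 72.978, -2.114], TCP at [0.278, -0.615, 0.222] pointing down, gripper open.
Joint ranges: [-150.88, 150.88], [-54.13, 125.18], [17.81, 147.31], [-75.09, 255.09], [0, 152.58], [-146.25, 146.25]. Speed limits (degrees/s): [147.25, 147.25, 180, 180, 180, 180].

INTERFACE

Orientations are given as a 3x3 rotation matrix whose columns are the frame's x, y, z axes.
In Python, from station import env, planner, cams gives the robot as it stands. Calls block until the motion is done:
- env.goto(position, orientation): joint-space move of the TCP to a pose.
- env.move_l(position, frame=None, v=0.15): straight line of the TCP; frame=None keeps the orientation; v is the mean speed in m/s.
- env.movej(angles): joint-space move.
- env.grip(opening): finger opening in m; the grip force is fixed at half the most; returns when the fingers have stopped.
- env.hold(seconds).
- planner.solve_ik(position, orientation): joint angles nearest the present ones, or None.
- env.state(): the state.
- cams.snapshot(name): name is "scene" or "top" or "wrist"; returns the picture (480x640x3 uint8, red, green, blue); there is no depth.
- cams.camera_params(name): a dict with "fx", "fy", "cx", "cy" (pixels), "R" (3x3) and "t" (3): a world point X has camera coordinates R X + t. Camera axes: x right, y down, z forward; pixel columns grow to the right and rows downward; lengths in m; the calibration is good to about 2 mm. A picture is of the moment at which its call begins: read the wrist's pose just before it. camera_params takes no time and is no camera call; for the wrist camera it gives the pose at the moment of the call.
A pose or a line that the arm cannot do raises env.IKError and nothing moves.
- env.close_job(): hands the job in; it is judged then, once.
The state is a dict: "time": time; "qpos": joint angles; "joint_vel": joint speeds; "effort": joint torques, N m; "position": TCP position; "ee_rot": TCP orientation; "ft_force": force on the tool from outside, world axes, zero at the start; "moment": the same for the moment, N m; "finger_gap": finger opening in m; "gripper_force": force on a finger pad.
Only numpy, scipy, OpenCV 4.12 (cv2) and the standard library are available. Lean on these libraries where they do the work, as an engineer would, in place of code of your own. Each camera call takes 0.05 s, during which the arm holds its last target. There are 200 camera calls.

TASK

Push the black stud round with a fingertip to turn the gold cake display plate, either way, until the notch in its rim is over the red pin of the stand; then press the plate gently down until it is fully home with the pin in the notch, and take the hand away. Do not pinch the stud or lift the plate, and leave the cakes, the jar and the spatula where they are.

Things in the scene. Friction and masses are not known exactly. Their poses are not given: they have to be found in the camera images.
- stand: White round display stand, foot 236 mm across and 8 mm high, drum 144 mm across up to 30 mm height. Does not move. Origin: centre of its underside on the counter, on the plate's turning axis; z up; its own x axis points level from the axis towards the red pin.
- pin (a point): Top of the red locating pin: a round-topped radial bar 10 mm wide (rounded across, so it leads the notch in) fixed on the stand's foot, held in a white clamp, reaching from 80 to 108 mm out from the axis; this point is 87 mm out, 37 mm above the counter. When the plate is not aligned the rim covers the inner part, but the outer 15 mm always shows beyond the rim.
- notch (a point): Middle of the notch in the rim of the gold plate, 87 mm from the axis, at the plate's upper face. The notch is 17 mm wide (3.5 mm to spare each side of the pin), open outwards. The plate is a gold disc 183 mm across and 8 mm thick on a central spindle; its upper face is 46 mm above the counter at the start and 38 mm when home. It can only turn about, and slide along, the vertical axis; it cannot tilt, so it may be pressed anywhere on top.
- hub_top (a point): Centre of the top of the plate's grey steel hub (40 mm across, 12 mm high), on the turning axis: 58 mm above the counter at the start, 50 mm when the plate is home.
- stud: Black upright finger stud on the plate, 18 mm in diameter, 18 mm high, 65 mm from the axis, on the opposite side from the notch. Origin: centre of its foot on the plate's upper face. Pushing it sideways (about 1.5 N) turns the plate.
- turn (a joint): Turn of the plate in rad, positive anticlockwise from above; 0 (or any whole turn, e.g. 6.283) means the notch is exactly over the pin. No end stops; turns either way; light rub, stays where it is left.
- seat (a joint): How far the plate is pressed down, m: 0 at the start (raised, its underside 1 mm above the pin), 0.008 fully home, negative if lifted. About 5 N moves it and it stays at the height where it is left. Unless the notch is over the pin, the rim meets the pin after 1 mm: pressed on, it gives a few mm but springs back to less than 3 mm when let go.
- raspberry_tart: Raspberry tart: brown shell 76 mm across on a gold card board 90 mm across, red berries, 54 mm high without its stalk; stands close beside the stand. A bystander; origin: centre of its underside.
- apple_cake: Green glazed domed cake on a tart shell and gold board 90 mm across, 57 mm high; stands close beside the stand. A bystander; origin: centre of its underside.
- chocolate_tart: Flat chocolate tart, 90 mm across its board, 28 mm high. A bystander; origin: centre of its underside.
- caramel_choux: Caramel coloured domed choux tart, 90 mm across its board, 53 mm high. A bystander; origin: centre of its underside.
- apple_cake_two: Second green domed cake, 90 mm across its board, 57 mm high. A bystander; origin: centre of its underside.
- jar: Amber glass jar with a brass cap, 60 mm across, 85 mm high, to the robot's right. A bystander; origin: centre of its underside.
- spatula: Spatula 260 mm long lying on the counter to the robot's right. A bystander; origin: its middle.
There are look-alikes about, which are no part of the job. There is more than one size of the stand; the job needs the largest.

How it is judged:
By the outcome, as a careful person would: the job done as asked, in the order asked, and still so for the second after the job is handed in, with the robot touching nothing.
It also fails if it takes over 43 s, if anything falls off the work surface, if the arm or the gripper's body presses on something with over 40 N, if the wrist force passes 120 N, or if a joint passes its speed limit or range.

## Working session

There is one attempt and no reset: what is moved stays moved. The work goes in short steps, each a Python script; the robot and the scene stay as the last script left them, time stands still between calls to the robot, and variables do not carry over. Pictures are saved under pics/ and viewed, at most 13 in all, crops included, and the job is handed in when it is done.

```bash
mkdir -p pics; python3 - <<'E'
from station import env, planner, cams
import cv2
for n in("scene","top"):
    cv2.imwrite(f"pics/{n}0.png",cams.snapshot(n)[:,:,::-1])
    p=cams.camera_params(n);print(n,p)
E
```

```text
scene {'fx': 622.3074955313771, 'fy': 622.3074955313771, 'cx': 325.12917626203614, 'cy': 242.05995913661158, 'R': array([[ 0.74162803,  0.67045446, -0.02187877],
       [ 0.44823456, -0.51955577, -0.72742531],
       [-0.49907278,  0.52967218, -0.68583799]]), 't': array([-0.3455885 , -0.22025961,  1.96390438])}
top {'fx': 613.3909367742773, 'fy': 613.3909367742773, 'cx': 316.93662615449205, 'cy': 237.78754269682423, 'R': array([[-0.0113033 , -0.99986717, -0.01174186],
       [-0.99833396,  0.01194888, -0.05644939],
       [ 0.0565822 ,  0.01108424, -0.99833641]]), 't': array([-0.03376271,  0.55523621,  1.5349148 ])}
```

View pics/top0.png

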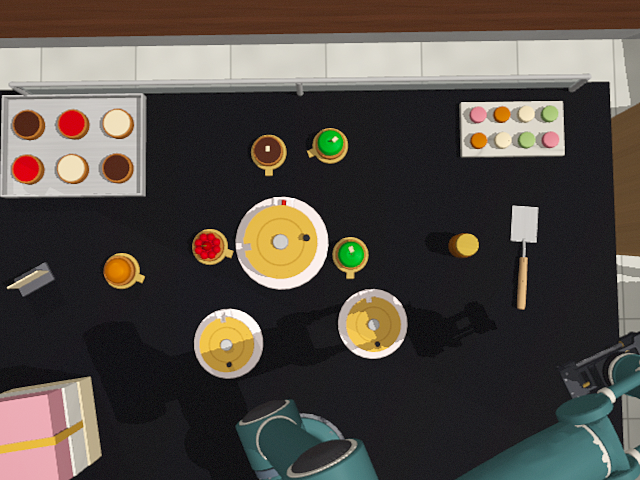

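View pics/scene0.png

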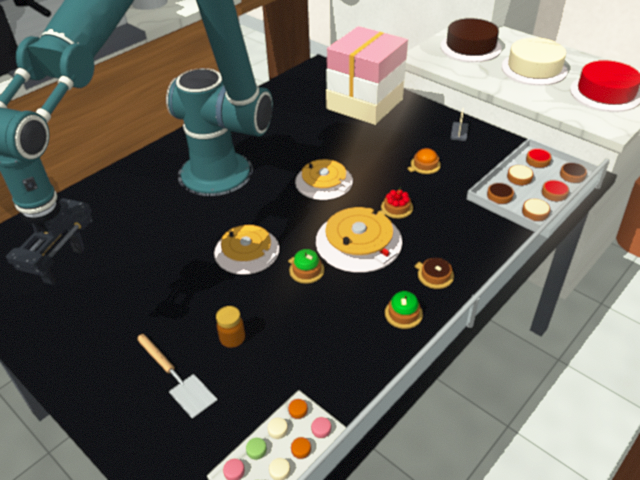

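The top view shows the large stand at (281,242), its red pin at (283,203), the stud at (306,238) and the notch near (242,245). The stud has to go about 95° clockwise, with the tarts close by on either side at (210,246) and (351,255). I'll measure these and then look from close by.

```bash
cat > h.py <<'E'
from station import env, planner, cams
import cv2, numpy as np
def ray(p,uv,z):
    d=p["R"].T@np.array([(uv[0]-p["cx"])/p["fx"],(uv[1]-p["cy"])/p["fy"],1]); c=-p["R"].T@p["t"]
    return (c+d*(z-c[2])/d[2])[:2]
def proj(p,X):
    q=p["R"]@np.array(X)+p["t"]; return np.array([p["fx"]*q[0]/q[2]+p["cx"],p["fy"]*q[1]/q[2]+p["cy"]])
def R(a): # tool down, tool y at world angle a (deg)
    a=np.radians(a); y=np.array([np.cos(a),np.sin(a),0]); z=np.array([0,0,-1.]); return np.column_stack([np.cross(y,z),y,z])
def blob(mask,near):
    n,l,s,c=cv2.connectedComponentsWithStats(mask.astype(np.uint8)); 
    k=[i for i in range(1,n) if s[i,4]>=4]; i=min(k,key=lambda i:np.hypot(*(c[i]-near))); return c[i],s[i],l==i
E
python3 - <<'E'
from h import *
im=cv2.imread("pics/top0.png"); p=cams.camera_params("top"); hsv=cv2.cvtColor(im,cv2.COLOR_BGR2HSV).astype(int)
H,S,V=hsv[...,0],hsv[...,1],hsv[...,2]
gold,s,m=blob((H>12)&(H<32)&(S>80)&(V>110),(281,242)); print(gold,s)
c=max(cv2.findContours(m.astype(np.uint8),0,1)[0],key=cv2.contourArea); w=np.array([ray(p,q[0],.046) for q in c])
cc,r=cv2.minEnclosingCircle(w.astype(np.float32)); print("plate",cc,r)
d,s,_=blob((V>70)&(S<60)&(V<235),(281,242)); hub=ray(p,d,.058); print("hub",d,s,hub)
d,s,_=blob((V<70),(306,238)); st=ray(p,d,.058); print("stud",d,s,st)
d,s,_=blob(((H<6)|(H>174))&(S>150)&(V>90),(283,203)); pin=ray(p,d,.036); print("pin",d,s,pin)
for n,q in(("stud",st),("pin",pin)):
    e=q-hub; print(n,np.hypot(*e),np.degrees(np.arctan2(e[1],e[0])))
pr=cams.camera_params("wrist");s=env.state();c=-pr["R"].T@pr["t"];print("wristcam in tool",s["ee_rot"].T@(c-s["position"]),s["ee_rot"].T@pr["R"].T, pr["fx"])
for n,uv in(("tart",(208,246)),("apple",(351,255))): print(n,ray(p,uv,.05))
E
```

```text
[280.04971272 241.58730952] [ 243  205   75   74 4003]
plate (0.5441137552261353, 0.05199088156223297) 0.09274642914533615
hub [280.01092896 241.31693989] [273 234  15  15 183] [0.54479057 0.05020919]
stud [305.86666667 237.53333333] [303 235   7   6  30] [ 0.55334799 -0.01348199]
pin [283.42105263 202.10526316] [282 200   4   5  19] [0.64413068 0.04246027]
stud 0.06426349312936215 -82.34768465714271
pin 0.09964187188132145 -4.460269266644823
wristcam in tool [ 0.07260662 -0.00018408 -0.16216711] [[-4.35013179e-04 -9.59168486e-01 -2.82834980e-01]
 [ 9.99999869e-01 -4.93938874e-04  1.37032132e-04]
 [-2.71140094e-04 -2.82834883e-01  9.59168575e-01]] 349.51212102916793
tart [0.53572294 0.22919152]
apple [ 0.50933844 -0.12411377]
```

```bash
cat >> h.py <<'E'
C=np.array([.5448,.0505]); ZP=.059
def pose(phi,off,k):  # phi: stud angle, off: tangential offset behind stud (+ccw side)
    f=np.radians(phi); return C+.065*np.array([np.cos(f),np.sin(f)])+off*np.array([-np.sin(f),np.cos(f)]), R(phi+k)
E
python3 - <<'E'
from h import *
for k in(0,180):
    for phi in(-82,-130,-185):
        p,r=pose(phi,.02,k); q=planner.solve_ik([*p,ZP],r); print(k,phi,None if q is None else np.round(q))
E
```

```text
0 -82 [ -4.  13. 113.  -0.  54.  78.]
0 -130 [ -4.   8. 120.  -0.  53. 126.]
0 -185 None
180 -82 [  -4.   13.  113.   -0.   54. -102.]
180 -130 [ -4.   8. 120.  -0.  53. -54.]
180 -185 [  1.   4. 124.  -0.  52.   6.]
```

```bash
python3 - <<'E'
from h import *
env.grip(0.0)
p,r=pose(-82,.034,180)
env.goto([*p,.16],r); s=env.state(); print(s["time"])
pw=cams.camera_params("wrist"); im=cams.snapshot("wrist"); cv2.imwrite("pics/w1.png",im[:,:,::-1])
print(proj(pw,[*pose(-82,0,180)[0],.064]),proj(pw,[*C,.058]))
env.move_l([*p,ZP],v=.1); s=env.state(); print(s["time"],s["ft_force"],s["finger_gap"],s["position"])
E
```

```text
3.825
[316.76626798 197.20928502] [402.64154359 195.88645598]
5.0333 [-0.74771984 -0.62744548  0.2826457 ] 0.0002311947558213288 [ 0.58829392 -0.0091757   0.05982074]
```

View pics/w1.png

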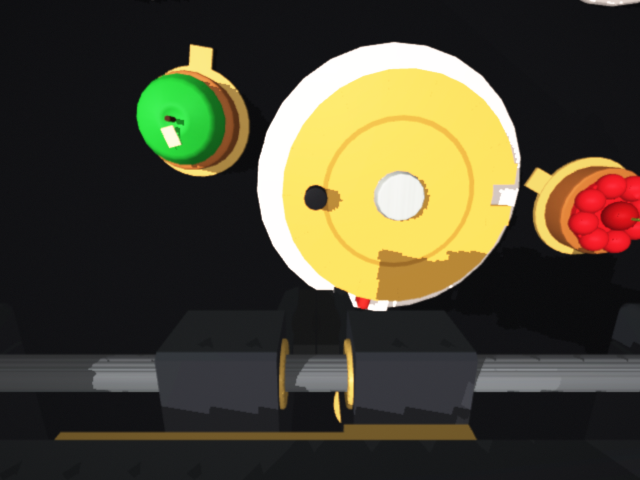

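The wrist view shows the stud at (316,197) and the hub at (400,196), both as predicted. The notch is at (505,195) and the pin at (362,303). Next I'll push, stopping short of the target.

```bash
python3 - <<'E'
from h import *
for phi,off in [(-82,.0185)]+[(x,.0185) for x in (-97,-112,-127,-142,-157,-169,-179)]:
    p,r=pose(phi,off,180); env.move_l([*p,ZP],frame=r,v=.06)
    s=env.state(); print(phi,round(s["time"],2),np.round(s["ft_force"],1),np.round(s["position"][2],4))
p,r=pose(-179,.030,180); env.move_l([*p,ZP],v=.08); env.move_l([*p,.20],v=.2)
env.goto([C[0]+.0,C[1],.20],r)
pw=cams.camera_params("wrist"); im=cams.snapshot("wrist"); cv2.imwrite("pics/w2.png",im[:,:,::-1])
cv2.imwrite("pics/t2.png",cams.snapshot("top")[:,:,::-1])
np.save("w2.npy",pw,allow_pickle=True); print(env.state()["time"],proj(pw,[*C,.058]))
E
```

```text
-82 5.44 [-0.2  0.8  0.3] 0.0592
-97 5.88 [-0.3  0.1  0.7] 0.0592
-112 6.33 [-0.2 -0.5 -1.4] 0.0592
-127 6.77 [-0.2  1.1 -0.8] 0.0592
-142 7.21 [-0.9 -0.6  0.2] 0.0592
-157 7.65 [0.2 0.1 0. ] 0.0592
-169 8.03 [0.6 0.5 0. ] 0.0591
-179 8.38 [ 0.5 -0.6  0.2] 0.0591
10.025 [317.86014303 228.11035422]
```

View pics/w2.png

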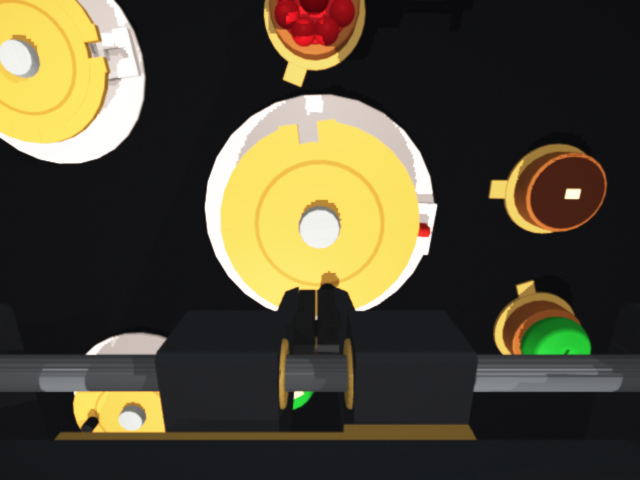

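```bash
python3 - <<'E'
import cv2,numpy as np
a=[cv2.resize(cv2.imread(f"pics/{n}.png")[185:305,180:380],(400,240),interpolation=2) for n in("top0","t2")]
a=[cv2.resize(x,(800,480))[:, :].copy() for x in a]
cv2.imwrite("pics/c2.png",np.vstack([cv2.resize(x,(480,288)) for x in a]))
E
```

```text
(no output)
```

View pics/c2.png

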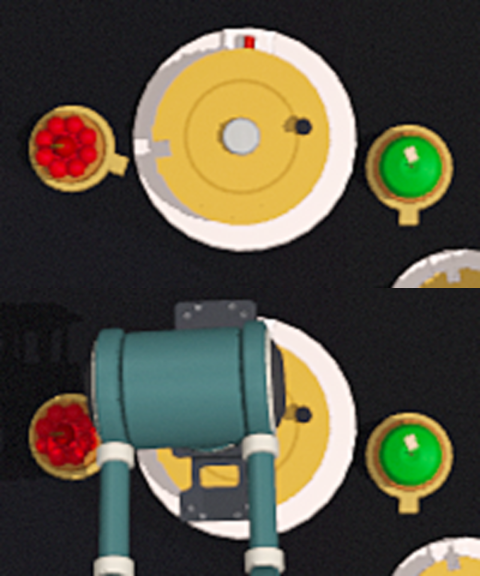

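Neither picture shows any turn: the stud is still at about -82°. I'll repeat the first part of the push with a close look.

```bash
python3 - <<'E'
from h import *
p,r=pose(-82,.036,180); env.goto([*p,.12],r); env.move_l([*p,ZP-.002],v=.1)
ims=[]
for phi,off in [(-82,.0185),(-90,.0185),(-98,.0185)]:
    p,r=pose(phi,off,180); env.move_l([*p,ZP-.002],frame=r,v=.05)
    s=env.state(); print(phi,round(s["time"],2),np.round(s["ft_force"],1),np.round(s["position"],4),p,np.round(s["ee_rot"][:,2],3))
    ims.append(cams.snapshot("wrist")[60:360,120:520,::-1])
cv2.imwrite("pics/w3.png",np.hstack([ims[0],ims[2]]))
E
```

```text
-82 12.89 [ 0.7  0.8 -0.3] [ 0.572  -0.0114  0.0573] [ 0.57216621 -0.01129272] [ 0.001 -0.    -1.   ]
-90 13.28 [-0.1  0.6  0.2] [ 0.5635 -0.0145  0.057 ] [ 0.5633 -0.0145] [ 0.  0. -1.]
-98 13.68 [ 0.  -0.2 -0.6] [ 0.5544 -0.0164  0.057 ] [ 0.55407371 -0.01644213] [ 0. -0. -1.]
```

View pics/w3.png

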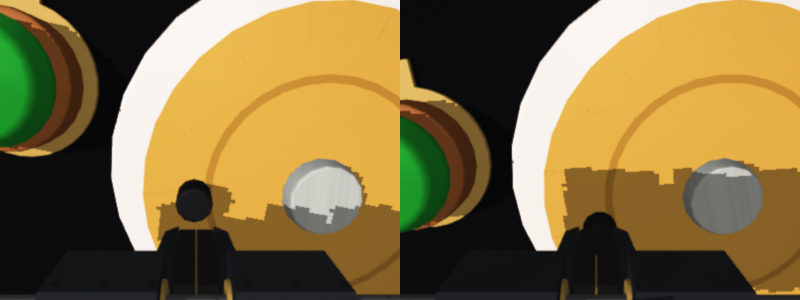

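```bash
python3 - <<'E'
from h import *
ims=[]
def snap():
    pw=cams.camera_params("wrist"); im=cams.snapshot("wrist")[:,:,::-1].copy()
    im=(255*(im/255.)**.4).astype(np.uint8)
    q=proj(pw,[*pose(-82,0,0)[0],.064]); print("fixed stud at",q-[220,160],"tip",proj(pw,env.state()["position"]-[0,0,.008])-[220,160])
    ims.append(cv2.resize(im[160:360,220:420],(400,400)))
snap()
p,r=pose(-110,.0185,180); env.move_l([*p,ZP-.002],frame=r,v=.04)
s=env.state(); print(round(s["time"],2),np.round(s["ft_force"],1),np.round(s["position"],4)); snap()
cv2.imwrite("pics/w4.png",np.hstack(ims))
E
```

```text
fixed stud at [100.90892726 137.31950044] tip [ 95.94964    127.19714798]
14.28 [0.2 0.  0. ] [ 0.5403 -0.0169  0.0571]
fixed stud at [111.12026259 160.88243163] tip [ 96.12706581 127.32707024]
```

View pics/w4.png

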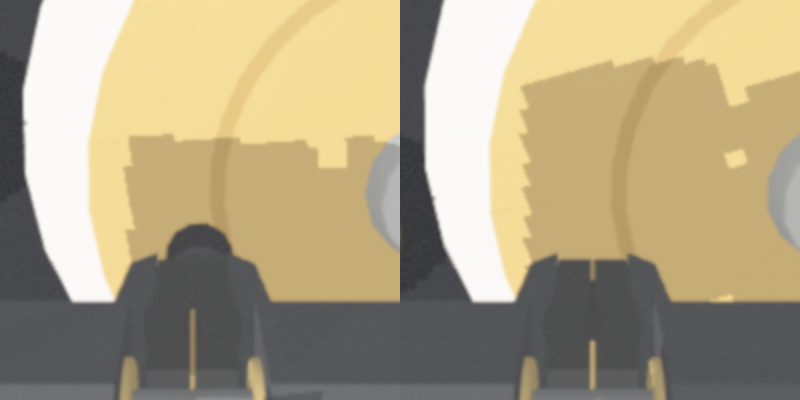

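The close view shows the closed fingers overlapping the stud without turning it. The stud top sits at the fixed prediction, (97,139) in the crop. I'll straddle it instead with the open gripper and push with the inner pad face of one finger, without pinching.

```bash
python3 - <<'E'
from h import *
T=lambda:round(env.state()["time"],2)
s=env.state(); env.move_l(s["position"]+[0,0,.055],v=.15)
env.grip(.06); print(T(),env.state()["finger_gap"])
p,_=pose(-82,0,0); env.goto([*p,.112],R(8)); env.move_l([*p,.058],v=.1); print(T(),env.state()["position"])
def dark(im,q): 
    u,v=np.round(q).astype(int); return int(im[v-3:v+4,u-3:u+4].max(axis=2).mean())
ims=[]
for phi in(-82,-90,-98):
    p,_=pose(phi,-.0212,0); env.move_l([*p,.058],frame=R(phi+90),v=.05)
    pw=cams.camera_params("wrist"); im=cams.snapshot("wrist"); ims.append(im[...,::-1])
    print(phi,T(),np.round(env.state()["ft_force"],1),np.round(env.state()["position"],4),"fixed",dark(im,proj(pw,[*pose(-82,0,0)[0],.064])),"pushed",dark(im,proj(pw,[*pose(phi,0,0)[0],.064])), proj(pw,[*pose(phi,0,0)[0],.064]))
cv2.imwrite("pics/w5.png",np.hstack([cv2.resize(i,(400,300)) for i in(ims[0],ims[2])]))
E
```

```text
15.82 0.06016004421811717
17.52 [ 0.55405884 -0.01389546  0.05808765]
-82 18.15 [0.2 0.8 0.3] [ 0.5331 -0.0169  0.0583] fixed 46 pushed 46 [360.08465775 297.70928326]
-90 18.54 [-0.1  0.   0.4] [ 0.5241 -0.0145  0.0581] fixed 39 pushed 237 [359.48908973 298.05243595]
-98 18.93 [-0.3  0.3  0.6] [ 0.5153 -0.011   0.0581] fixed 22 pushed 254 [359.26116349 297.95683284]
```

View pics/w5.png

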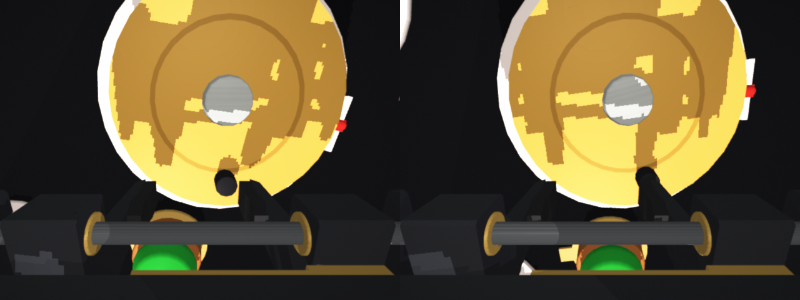

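In both frames the stud stays put in the picture while the finger passes through it, with no force. So either the stud's contact isn't where it looks, or the picture doesn't show the plate's real turn. I'll probe by touch along a radius, which cannot turn the plate: the hub first, and the place where the first push would have left the stud.

```bash
python3 - <<'E'
from h import *
T=lambda:round(env.state()["time"],2)
s=env.state(); env.move_l(s["position"]+[0,0,.03],v=.15); env.grip(.066)
env.goto([*C,.09],R(1)); 
s0=np.mean([env.state()["ft_force"] for _ in range(3)],axis=0)
env.move_l([*C,.059],v=.06); print(T(),env.state()["finger_gap"],s0,np.round(env.state()["ft_force"],1))
for d in np.arange(.002,.0161,.002):
    env.move_l([C[0]-d,C[1],.059],v=.03); f=[]
    for _ in range(4): env.hold(.02); f.append(env.state()["ft_force"])
    f=np.mean(f,axis=0); s=env.state(); print(round(d,3),T(),np.round(f,1),np.round(s["position"],4),s["gripper_force"])
    if np.hypot(*f[:2])>4: break
E
```

```text
20.62 0.06619748676657544 [-0.62566488  0.24055895  0.13496127] [0.3 0.2 1.2]
0.002 20.94 [-0.  -0.1 -0.3] [0.543  0.0505 0.0594] 0.0
0.004 21.26 [-0.6 -0.2 -0.1] [0.5408 0.0505 0.059 ] 0.0
0.006 21.57 [ 0.2 -0.4 -0.2] [0.5387 0.0505 0.059 ] 0.0
0.008 21.89 [0.1 0.5 0. ] [0.5368 0.0505 0.059 ] 0.0
0.01 22.21 [ 0.1 -0.2 -0.3] [0.5347 0.0505 0.059 ] 0.0
0.012 22.52 [ 0.   0.  -0.1] [0.5328 0.0505 0.059 ] 0.0
0.014 22.84 [ 0.  -0.  -0.4] [0.5307 0.0505 0.059 ] 0.0
0.016 23.16 [-0.1  0.2  0.2] [0.5288 0.0505 0.059 ] 0.0
```

```bash
python3 - <<'E'
from h import *
T=lambda:round(env.state()["time"],2)
env.move_l([*C,.059],v=.06)
for z in np.arange(.057,.0469,-.001):
    env.move_l([*C,z],v=.02); f=[]
    for _ in range(4): env.hold(.02); f.append(env.state()["ft_force"])
    f=np.mean(f,axis=0); s=env.state(); print(round(z,3),T(),np.round(f,1),np.round(s["position"][2],4))
    if f[2]>1.5: break
pw=cams.camera_params("wrist");im=cams.snapshot("wrist")[:,:,::-1];cv2.imwrite("pics/w6.png",im)
cv2.imwrite("pics/s6.png",cams.snapshot("scene")[:,:,::-1])
a=cv2.resize(im,(400,300)); b=cv2.resize(cv2.imread("pics/s6.png")[165:295,270:443],(400,300),interpolation=2); cv2.imwrite("pics/m6.png",np.hstack([a,b]))
E
```

```text
0.057 23.89 [ 0.1 -0.2 -0.2] 0.0568
0.056 24.21 [-0.1  0.   0.2] 0.056
0.055 24.52 [ 0.3  0.6 -0.2] 0.055
0.054 24.84 [-0.3 -0.4  0.2] 0.054
0.053 25.16 [-0.3  0.4  0.2] 0.053
0.052 25.48 [ 0.7 -0.4  0.1] 0.0519
0.051 25.79 [-0.4  0.1  0.1] 0.0509
0.05 26.11 [-0.3 -0.1  0.2] 0.0499
0.049 26.43 [-0.1  0.2  0. ] 0.0489
0.048 26.74 [ 0.1 -0.2 -0.1] 0.048
0.047 27.06 [-0.4  0.2 -0.2] 0.047
```

View pics/m6.png

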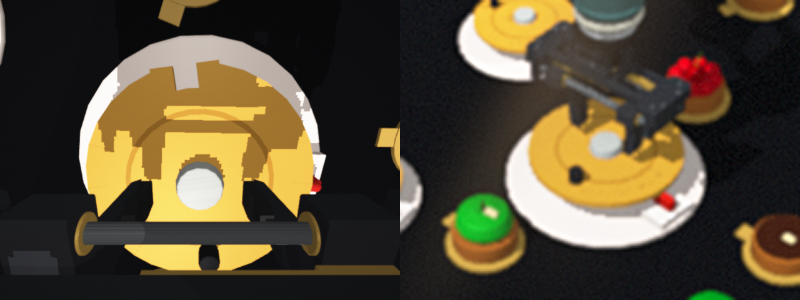

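In the last pictures the tips are still clear of the plate although the TCP reads 0.047. So the heights don't agree. I'll check with saved pictures: triangulate the hub, and compare fingertip heights.

```bash
python3 - <<'E'
from h import *
ps,pt,pw=[cams.camera_params(n) for n in("scene","top","wrist")]
def tri(obs):
    A=[];b=[]
    for p,uv in obs:
        d=p["R"].T@np.array([(uv[0]-p["cx"])/p["fx"],(uv[1]-p["cy"])/p["fy"],1]); d/=np.linalg.norm(d); c=-p["R"].T@p["t"]; M=np.eye(3)-np.outer(d,d); A.append(M);b.append(M@c)
    return np.linalg.lstsq(np.vstack(A),np.hstack(b),rcond=None)[0]
def hub(f,near):
    h=cv2.cvtColor(cv2.imread(f),cv2.COLOR_BGR2HSV); S,V=h[...,1],h[...,2]; c,s,m=blob((V>90)&(S<60),near); return c,s
cs,ss=hub("pics/scene0.png",(359,228)); print("scene hub",cs,ss, "pred",proj(ps,[*C,.058]))
ct=np.array([280.01,241.32]); print("tri top/scene",tri([(ps,cs),(pt,ct)]))
cw,sw=hub("pics/w6.png",(320,296)); print("wrist hub",cw,sw,"pred",proj(pw,[*C,.058]))
print("tri top/wrist",tri([(pt,ct),(pw,cw)]),"scene/wrist",tri([(ps,cs),(pw,cw)]))
for z in(.039,.06,.07): print(z,proj(ps,[C[0]+.042,C[1],z]),proj(ps,[C[0]-.042,C[1],z]))
E
```

```text
scene hub [358.47154472 227.48780488] [352 222  14  12 123] pred [358.87260594 225.57003301]
tri top/scene [0.54463801 0.0502236  0.05122359]
wrist hub [319.16378565 296.85868626] [ 282  259   76   77 4628] pred [316.50350706 302.49026906]
tri top/wrist [0.54560901 0.05062204 0.05184101] scene/wrist [0.54529027 0.04983326 0.05140668]
0.039 [370.78736542 237.64966717] [347.03809185 224.07906752]
0.06 [371.01171913 231.87303015] [347.05553218 218.32993421]
0.07 [371.11993103 229.08680106] [347.06394147 215.5578452 ]
```

```bash
python3 - <<'E'
import cv2
cv2.imwrite("pics/z6.png",cv2.resize(cv2.imread("pics/s6.png")[175:275,300:430],(780,600),interpolation=2))
E
```

```text
(no output)
```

View pics/z6.png

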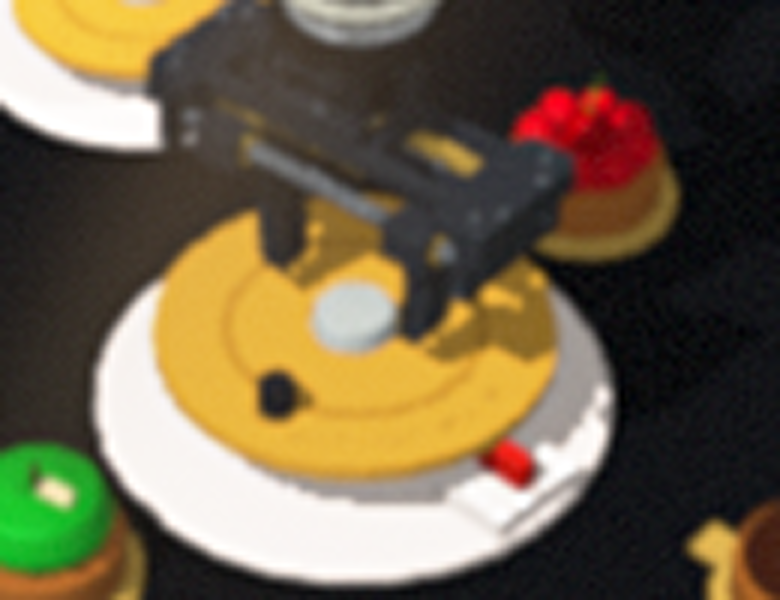

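The tips in the scene view, at (369,231) and (347,219), lie at about z = 0.060 while the TCP reads 0.047. The tips are therefore roughly 20 mm higher than the tool data says, and the hub triangulates to 0.0515. The earlier pushes passed over the stud. I'll work about 27 mm lower. First I'll set up the angle measurement on the saved picture, which costs no robot time.

```bash
cat >> h.py <<'E'
DZ=-.0065
def angles(p,im,search):   # im BGR; returns pin and notch angle (deg) about the hub
    h=cv2.cvtColor(im,cv2.COLOR_BGR2HSV).astype(int); H,S,V=h[...,0],h[...,1],h[...,2]
    hub,_,_=blob((V>90)&(S<60)&(np.hypot(*np.meshgrid(np.arange(640)-proj(p,[*C,.058+DZ])[0],np.arange(480)-proj(p,[*C,.058+DZ])[1]))<60),proj(p,[*C,.058+DZ]))
    c=ray(p,hub,.058+DZ)
    e=np.array([np.cos(np.radians(-4.5)),np.sin(np.radians(-4.5))]); q,s,_=blob(((H<6)|(H>174))&(S>150)&(V>60),proj(p,[*(C+.1*e),.036+DZ]))
    d=ray(p,q,.036+DZ)-c; pin=np.degrees(np.arctan2(d[1],d[0])); N=[]
    gold=(H>10)&(H<34)&(S>80)
    for r in(.083,.085,.087):
        a=np.arange(search-35,search+35,.25); ok=[]
        for t in a:
            u,v=np.round(proj(p,[*(c+r*np.array([np.cos(np.radians(t)),np.sin(np.radians(t))])),.046+DZ])).astype(int)
            ok.append(0<=u<640 and 0<=v<480 and not gold[v,u])
        g=a[np.array(ok)]; N.append((len(g)*.25, np.mean(g) if len(g) else None))
    return c,s[4],np.hypot(*d),pin,N
E
python3 - <<'E'
from h import *
p=np.load("w2.npy",allow_pickle=True).item(); print(angles(p,cv2.imread("pics/w2.png"),98))
print(angles(cams.camera_params("wrist"),cv2.imread("pics/w6.png"),98))
q,_=pose(-82,0,0)
for z,(x,y),a in((.032,pose(-82,0,0)[0],8),(.032,pose(-184,-.024,0)[0],-94),(.02,C,-94)):
    s=planner.solve_ik([x,y,z],R(a)); print(None if s is None else np.round(s))
E
```

```text
(array([0.54583419, 0.05008497]), np.int32(120), np.float64(0.10230074255318732), np.float64(-3.6412399577435224), [(11.5, np.float64(97.875)), (11.25, np.float64(98.25)), (11.0, np.float64(98.125))])
(array([0.5461225 , 0.05042158]), np.int32(276), np.float64(0.10561021039157452), np.float64(-4.4260164762638015), [(12.0, np.float64(98.125)), (11.25, np.float64(98.0)), (11.25, np.float64(98.0))])
[ -4.  13. 116.  -0.  51. -12.]
[  6.   7. 124.  -0.  49. 100.]
[  3.  14. 117.  -0.  49.  97.]
```

```bash
sed -i 's/^C=np.array.*; ZP/C=np.array([.5453,.0504]); ZP/' h.py; python3 - <<'E'
from h import *
T=lambda:round(env.state()["time"],2)
env.move_l([*C,.085],v=.2)
p,_=pose(-82,0,0); env.goto([*p,.08],R(8)); env.move_l([*p,.032],v=.12); print(T(),env.state()["finger_gap"],np.round(env.state()["ft_force"],1))
for phi,v in((-82,.08),(-99,.08),(-116,.08),(-133,.08),(-150,.08),(-166,.08),(-178,.06),(-184.2,.04)):
    p,_=pose(phi,-.0241,0); env.move_l([*p,.032],frame=R(phi+90),v=v)
    s=env.state(); f=s["ft_force"]; print(phi,T(),np.round(f,1))
    if np.linalg.norm(f)>15: break
else:
    p,_=pose(phi,-.015,0); env.move_l([*p,.032],v=.06)
    env.move_l([*p,.075],v=.2); env.move_l([*C,.075],v=.2)
    pw=cams.camera_params("wrist"); im=cams.snapshot("wrist")[:,:,::-1].copy(); cv2.imwrite("pics/w7.png",im)
    print(T(),angles(pw,im,-4.2))
E
```

```text
28.42 0.06602809550233972 [-0.  -0.5  0. ]
-82 28.87 [-0.7 -0.2  0.4]
-99 29.32 [-0.6  0.9 -0.6]
-116 29.77 [ 0.3 -0.5 -0.7]
-133 30.22 [0.1 0.5 1. ]
-150 30.67 [ 0.1 -0.2 -0.6]
-166 31.1 [ 0.4  0.1 -0.4]
-178 31.49 [-0.5 -0.  -0.3]
-184.2 31.82 [-0.3  0.5  0.7]
33.02 (array([0.5472664 , 0.04964162]), np.int32(1142), np.float64(0.09231446518599368), np.float64(-4.069646266981008), [(11.75, np.float64(-4.950000000000001)), (11.25, np.float64(-4.950000000000001)), (11.0, np.float64(-4.825000000000002))])
```

```bash
python3 - <<'E'
from h import *
T=lambda:round(env.state()["time"],2)
env.move_l([*C,.031],v=.12); print(T())
for z in np.arange(.0295,.0114,-.0012):
    env.move_l([*C,z],v=.015); s=env.state(); print(round(z,4),T(),np.round(s["ft_force"],1),np.round(s["position"][2],4))
    if s["ft_force"][2]>14 or s["time"]>38.5: break
E
```

```text
33.54
0.0295 33.79 [ 0.3 -0.4  0.2] 0.0301
0.0283 34.04 [-0.2 -0.5 -0.4] 0.0284
0.0271 34.29 [-0.5 -0.1  2.2] 0.0273
0.0259 34.54 [ 0.2 -0.5  3.7] 0.0262
0.0247 34.79 [-0.5 -0.1  4.3] 0.0249
0.0235 35.04 [0.1 0.9 3.8] 0.0236
0.0223 35.29 [ 0.8 -0.5  3.7] 0.0223
0.0211 35.54 [-1.7 -0.1  8.1] 0.0218
0.0199 35.79 [-4.4 -0.9 15.2] 0.0216
```

```bash
python3 - <<'E'
from h import *
env.move_l([*C,.075],v=.15)
pw=cams.camera_params("wrist"); im=cams.snapshot("wrist")[:,:,::-1].copy(); cv2.imwrite("pics/w8.png",im); sc=cams.snapshot("scene")[:,:,::-1].copy(); cv2.imwrite("pics/s8.png",sc)
print(env.state()["time"],env.state()["position"])
for f in("w7","w8"):
    h=cv2.cvtColor(cv2.imread(f"pics/{f}.png"),cv2.COLOR_BGR2HSV).astype(int); c,s,_=blob((h[...,2]>90)&(h[...,1]<60)&(np.hypot(*np.meshgrid(np.arange(640)-318,np.arange(480)-proj(pw,[*C,.05])[1]))<70),proj(pw,[*C,.05])); print(f,c,s)
for z in(.0515,.0455,.0435): print(z,proj(pw,[*C,z]))
m=np.hstack([cv2.resize(cv2.imread(f"pics/{f}.png")[0:400,120:520],(400,400)) for f in("w7","w8")])
cv2.imwrite("pics/m8.png",m)
E
```

```text
36.4083 [0.54384226 0.05034484 0.07329887]
w7 [316.54167868 270.2261321 ] [ 284  237   66   67 3467]
w8 [316.98967782 266.98498592] [ 285  235   64   64 3197]
0.0515 [315.72012474 274.76471705]
0.0455 [315.71832401 271.0077649 ]
0.0435 [315.71774618 269.80221472]
```

View pics/m8.png

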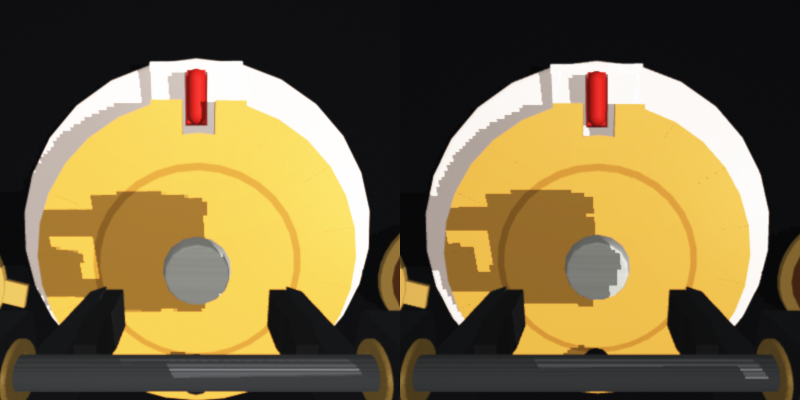

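The pin is visible inside the notch, at (196,95) before and (597,100) after pressing. I'll now check how far the plate went down, using the saved pictures.

```bash
python3 - <<'E'
from h import *
s=env.state(); print(s["time"],s["position"],np.round(s["ft_force"],1))
ps=cams.camera_params("scene")
p0=proj(ps,[*C,.058]);p1=proj(ps,[*C,.05]);print("expected hub shift for 8mm",p1-p0)
ims=[cv2.imread(f"pics/{f}.png") for f in("scene0","s6","s8")]
for im in ims:
    h=cv2.cvtColor(im,cv2.COLOR_BGR2HSV).astype(int); c,st,_=blob((h[...,2]>90)&(h[...,1]<60),(359,228)); 
    # lowest gold rim row per column, subpixel via saturation crossing
    g=(h[...,0]>10)&(h[...,0]<34)&(h[...,1]>80); low=[max(np.where(g[240:262,u])[0])+240 for u in range(345,368)]
    print(c,st,np.mean(low))
# depth of the plate from the wrist pictures: pixel of hub, given own pose
pw=cams.camera_params("wrist"); pose8=s["position"]
for f,P,row in(("w7",np.array([.5453,.0504,.075]),270.23),("w8",pose8,266.98)):
    q=dict(pw); q["t"]=pw["t"]-pw["R"]@(P-pose8)
    rows=[proj(q,[*C,z])[1] for z in(.06,.03)]; print(f,"hub z",np.interp(-row,[-rows[0],-rows[1]],[.06,.03]))
E
```

```text
36.4083 [0.54384226 0.05034484 0.07329887] [ 0.6 -1.  -0.4]
expected hub shift for 8mm [-0.04564217  2.20369799]
[358.47154472 227.48780488] [352 222  14  12 123] 253.95652173913044
[358.64285714 227.51587302] [352 222  15  12 126] 253.95652173913044
[358.61290323 229.91935484] [352 225  14  11 124] 256.2608695652174
w7 hub z 0.04257253539004391
w8 hub z 0.039368279760726516
```

```bash
python3 - <<'E'
from h import *
env.move_l([*C,.15],v=.15); env.hold(.2); print(env.state()["time"]); print(env.close_job())
E
```

```text
37.2583
the job is handed in; nothing more can be done
None
```

I turned the plate until the notch was over the red pin, pressed it down about 8 mm until it was home, took the hand away and handed the job in at 37.3 s; the verdict wasn't shown. The first pushes passed over the stud because the fingertips sat about 20 mm higher than the tool data says.

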